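# Third hand at the shutter tester

### The job

First stand the round steel spring barrel in the tester's loading tray, at the end with the sprung stop plate, and let go of it. Then set the brass escapement housing upright and square in the tray behind the barrel and push both against the stop until the sprung plate is in about 8 mm, a little under half its travel (some 9 N on the plate), never running it to the end of its travel. Leave the camera body, the lens hood and the filter alone, and finish while still holding that steady push, without letting go, so that the repairer can fasten the parts.

Things in the scene. Friction and masses are not known exactly. Their poses are not given: they have to be found in the camera images.
- tester: Fixed geared tester on a dark steel bed 190 x 275 x 8 mm. Origin: on the table below the loading tray; own x runs along the tray towards the stop (roughly away from the robot), own y across it towards the gear case, z up. Tray middle line: own y = 0. The plate's face rests at own x = +50 mm; a fixed steel block 38 mm high starts at own x = +80 mm.
- tray_floor (a point): Centre of the floor of the loading tray, an open-topped narrow box on the bed, 8 mm above the table, at own x = -3 mm of the tester. Inside 46 mm wide and 106 mm long, from the low end wall to the sprung plate. Side and end walls: aluminium, 5 mm thick, 10 mm high over the floor. Axes as the tester's.
- gear_case (a point): Centre of the top of the tester's grey gear case, 76 mm above the table: 130 mm along the tester's x, 90 mm along y, its near side 92 mm from the tray's outside. A chrome crank is on its far side. Not to be handled.
- stop_face (a point): Centre of the near face of the sprung stop plate (steel, 44 mm wide, from 1 to 29 mm above the tray floor), 23 mm above the table; x along the tester's x.
- stop (a joint): How far the stop plate is pushed in along the tester's +x, in m: 0 at rest, 0.018 at the end of its travel. Spring: 2.4 N at 0, plus 0.8 N per mm, so 8.8 N at 0.008. The parts' drag on the tray floor adds up to about 6 N to the push needed.
- barrel_mid (a point): Spring barrel: upright steel cylinder, diameter 40 mm, 50 mm high, about 0.25 kg, loose on the table. The point is its centre, 25 mm above its underside; z is its axis.
- housing_mid (a point): Escapement housing: brass block, 46 mm along its x, 40 mm along its y, 50 mm high, about 0.35 kg, loose on the table, upright. The point is its centre, 25 mm above its underside. Lengthwise (x) it goes along the tray; either end may face the stop.
- rangefinder: Bystander: black camera body, 138 mm long (own y), 32 mm deep, 77 mm high; origin at the centre of its underside.
- hood: Bystander: grey anodised lens hood, a tube 54 mm across and 32 mm high; origin at the centre of its underside.
- filter: Bystander: amber glass filter in a dark rim, a disc 52 mm across and 6 mm thick; origin at the centre of its underside.
Mind the look-alikes: they are no part of the job. What is shaped like the part that bears barrel_mid but purple is not meant. There is more than one size of the part that bears housing_mid; the job needs the smaller.

How it is judged:
By the outcome, as a careful person would: the job done as asked, in the order asked, and still so for the second after the job is handed in, while the arm keeps its last pose, push and grip.
It also fails if it takes over 53 s, if anything falls off the work surface, if the arm or the gripper's body presses on something with over 40 N, if the wrist force passes 120 N, or if a joint passes its speed limit or range.

### The arm

A 6-joint arm with a two-finger parallel gripper is mounted at the origin on the work surface. World frame = base frame: x ahead of the robot, y to its left, z up, the work surface at z = 0. Lengths are in mm, angles in rad, forces in N, time in s.
With the tool pointing down it reaches from about 350 to 875 mm from the base axis. Payload 4.2 kg.
Tool frame: the origin (TCP) lies midway between the tips of the shut fingers; the grasp point (between the pads) lies 19 mm behind it; y points along the fingers, x is the direction in which the jaws open and shut, and the axes are right-handed (so a half turn about y gives the same grasp; the last joint's range is limited). The gripper opens to 85 mm and grips with 20 to 120 N. Pads are 22 mm wide; open, the fingers measure 114 mm over their backs; the gripper's body (76 mm by 85 mm) begins 54 mm behind the grasp point. The pads swing forward as they close: fully open they stand 13 mm farther back than shut.
Start: joints at [-0.945, 0.385, 0.008, 0, -1.194, -0.259], TCP at [224.158, -583.397, 231.312] pointing down, gripper open.
Joint ranges: [-3.14, 3.14], [-1.21, 2.06], [-1.07, 1.41], [-3.16, 2.05], [-2.99, -0.16], [-3.1, 3.1]. Speed limits (rad/s): [2.79, 2.79, 3.14, 3.14, 3.14, 3.14].

### API

Orientations are given as a unit quaternion [x, y, z, w].
In Python, from bench import read_state, get_image, job_done gives the robot as it stands.
- The arm moves only by the tool play_rows, never from a script. Its argument "series" is a list of rows, each a list of 7 numbers: the shift along the tool's x, y, z in m, then the turn, a rotation vector about the tool's x, y, z in rad, then the finger opening in m, from 0 to 0.0854. In form: [[x, y, z, wx, wy, wz, claw], ...]. A call has 1 to 10 rows; each row shifts and turns the pose as measured when the row begins, along the tool's axes as they then stand; what a row does not reach is not made up. A row lasts 1/10 s, in which the tool goes at most 50 mm and 8.59 degrees, less where a joint would pass 70% of its speed; a pose out of reach is approached as far as the arm can. A call with a gripper value outside its range is refused whole. The fingers move at their own pace and stop on an object; the grip force is fixed at half the most. Time passes only in rows, so rows that do not move let the fingers close. It gives the time, the measured TCP pose, the force and the opening at its end, in the units of the state.
- read_state(): the state, without advancing time (a new reading comes with each control period).
- get_image(name): name is "scene" or "top"; returns a dict with "color" (480x640x3 uint8, red, green, blue), "intrinsics" (3x3 intrinsics, pixels), "D" ([k1, k2, p1, p2, k3] as OpenCV has them; the pictures are not rectified), "origin" and "orientation" of the camera in the world. Camera axes: x right, y down, z forward; pixel columns grow to the right and rows downward; lengths in mm; the calibration is good to about 2 mm. A picture is of the moment at which its call begins. There is no depth.
- job_done(): hands the job in, once; it reports no verdict.
The state is a dict: "clock": time; "joints": joint angles; "joint_vel": joint speeds; "joint_efforts": joint torques, N m; "position": TCP position; "ee_rot": TCP orientation; "contact_force": force on the tool from outside, world axes, zero at the start; "wrist_torque": the same for the moment, N m; "gripper_width": finger opening in mm.
Only numpy, scipy, OpenCV 4.12 (cv2) and the standard library are available. Lean on these libraries where they do the work, as an engineer would, in place of code of your own. Each camera call takes 0.05 s, during which the arm holds its last target. There are 200 camera calls.

## Working session

There is one attempt and no reset: what is moved stays moved. The work goes in short steps, Python scripts to look and compute and a tool call to move; the robot and the scene stay as the last step left them, time stands still between calls to the robot, and variables do not carry over. Pictures are saved under pics/ and viewed, about 8 in all and at most 12, crops included, and the job is handed in when it is done.

Besides the shell and the picture viewer there is one more tool, called in YAML: its name, and indented under it one key for each argument. play_rows: Moves the arm, as the interface text tells. Its arguments: {"type":"object","properties":{"series":{"type":"array","items":{"type":"array","items":{"type":"number"}}}},"required":["series"]}

```bash
mkdir -p pics; cat > h.py <<'E'
import numpy as np, cv2
from scipy.spatial.transform import Rotation as R
from bench import read_state, get_image
def snap(n,f=None):
    g=get_image(n)
    if f: cv2.imwrite('pics/'+f,g['color'][:,:,::-1])
    return g
def ray(g,px):
    u=cv2.undistortPoints(np.array(px,float).reshape(-1,1,2),np.array(g['intrinsics'],float),np.array(g['D'],float)).reshape(-1,2)
    q=np.array(g['orientation'],float)
    M=R.from_quat(q).as_matrix() if q.size==4 else q
    return np.array(g['origin'],float),np.c_[u,np.ones(len(u))]@M.T
def plane(g,px,z):
    o,d=ray(g,px); return o+d*((z-o[2])/d[:,2])[:,None]
def proj(g,P):
    q=np.array(g['orientation'],float); M=R.from_quat(q).as_matrix() if q.size==4 else q
    r,_=cv2.Rodrigues(M.T); t=-M.T@np.array(g['origin'],float)
    return cv2.projectPoints(np.array(P,float).reshape(-1,1,3),r,t,np.array(g['intrinsics'],float),np.array(g['D'],float))[0].reshape(-1,2)
E
python3 - <<'E'
from h import *
for n in('top','scene'):
    g=snap(n,n+'0.png'); print(n,g['origin'],g['orientation'],g['intrinsics'],g['D'])
print(read_state())
E
```

```text
top [ 449.49401291  -79.87023978 1036.98453859] [ 0.70604438 -0.70299398  0.0609381  -0.0598944 ] [[438.45508207   0.         320.57102793]
 [  0.         438.45508207 242.28995413]
 [  0.           0.           1.        ]] [-0.0019969  0.         0.         0.         0.       ]
scene [1390.59045553  262.18190235  644.86863549] [ 0.46509207  0.74859887 -0.3943898  -0.2602802 ] [[509.08032182   0.         325.02250053]
 [  0.         509.08032182 240.63448469]
 [  0.           0.           1.        ]] [-0.02758049  0.          0.          0.          0.        ]
{'clock': 0.1, 'joints': array([-9.45381652e-01,  3.85474688e-01,  6.76540807e-03, -4.49635779e-04,
       -1.19396006e+00, -2.58597618e-01]), 'joint_vel': array([-1.86776013e-03, -5.61865832e-04,  3.18826275e-03,  2.64096668e-03,
        1.14071938e-03, -1.90821636e-05]), 'joint_efforts': array([ 1.14255075e-03, -3.93319058e+01,  1.88929349e+01,  4.19800177e+00,
       -2.58468732e-03,  3.89273254e-06]), 'position': array([ 223.99160273, -582.93569113,  230.33292149]), 'ee_rot': array([ 0.39989723,  0.58313348, -0.5824093 , -0.40104482]), 'contact_force': array([ 0.33880351,  0.25471241, -0.40053535]), 'wrist_torque': array([0.01405909, 0.03285592, 0.01589259]), 'gripper_width': 85.64900664092988}
```

View pics/top0.png

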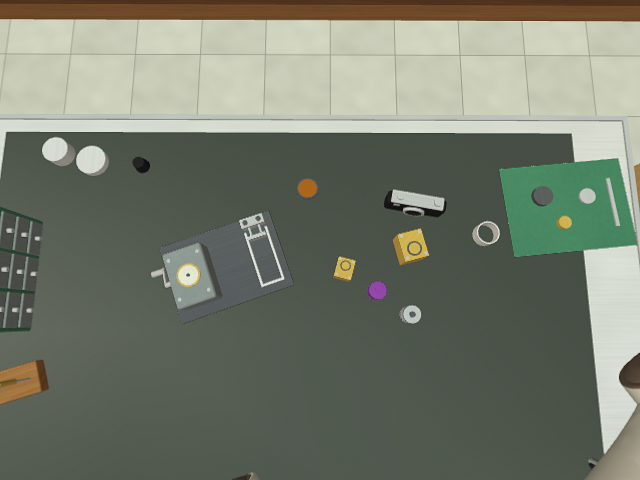

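View pics/scene0.png

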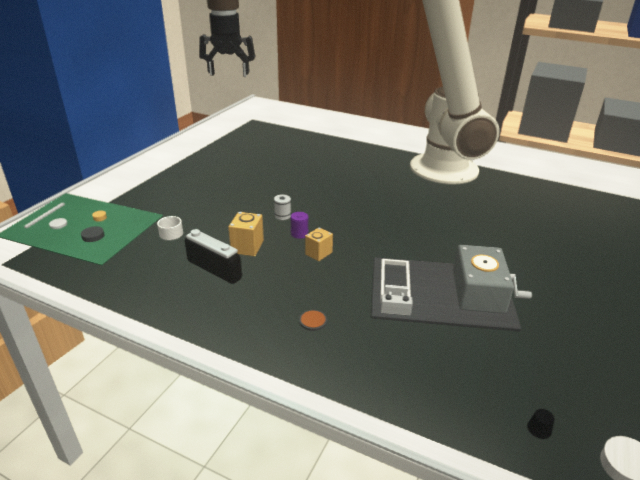

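The top view shows the tester at about (228,265), with the tray at (265,258) and its stop at the upper end (253,225). The small brass housing is at (345,268), the steel barrel at (411,314), the purple decoy at (377,290) and the larger brass block at (411,246). The scene view agrees with this.

```bash
python3 - <<'E'
from h import *
g=snap('top'); s=snap('scene')
c=g['color']
cr=cv2.resize(c[200:330,150:300],None,fx=4.6,fy=4.6,interpolation=cv2.INTER_CUBIC); cv2.imwrite('pics/c1.png',cr[:,:,::-1])
a=cv2.resize(c[245:330,325:430],None,fx=4,fy=4,interpolation=cv2.INTER_CUBIC)
b=cv2.resize(s['color'][185:325,260:420],None,fx=4,fy=4,interpolation=cv2.INTER_CUBIC)
W=np.zeros((max(a.shape[0],b.shape[0]),800,3),np.uint8)
b=b[:, :]; 
W=np.zeros((600,800,3),np.uint8); W[:340,:420]=a; b2=cv2.resize(s['color'][190:330,265:415],None,fx=2.5,fy=2.5,interpolation=cv2.INTER_CUBIC); W[:350,425:800]=b2; cv2.imwrite('pics/c2.png',W[:350,:,::-1])
def mask(im,lo,hi): return cv2.inRange(cv2.cvtColor(im,cv2.COLOR_RGB2HSV),lo,hi)
def blobs(m,box,amin=40):
    z=np.zeros_like(m); x0,y0,x1,y1=box; z[y0:y1,x0:x1]=m[y0:y1,x0:x1]
    return [k for k in cv2.findContours(z,cv2.RETR_EXTERNAL,cv2.CHAIN_APPROX_NONE)[0] if cv2.contourArea(k)>amin]
# tester tray white
m=mask(c,(0,0,150),(180,50,255))
for k in blobs(m,(235,205,300,295)): 
    r=cv2.minAreaRect(k); p=cv2.boxPoints(r); print('tray',r,p.round(1).tolist()); print(plane(g,p,18).round(1).tolist())
# bed corners: line-colour
mb=mask(c,(15,100,90),(35,255,255))
for k in blobs(mb,(325,245,365,290)):
    r=cv2.minAreaRect(k);p=cv2.boxPoints(r);print('house',r,p.round(1).tolist());print(plane(g,p,50).round(1).tolist())
mm=mask(c,(0,0,95),(180,60,255))
for k in blobs(mm,(395,300,428,330)):
    r=cv2.minAreaRect(k);print('bar',r,cv2.minEnclosingCircle(k), plane(g,[cv2.minEnclosingCircle(k)[0]],50).round(1))
ms=mask(s['color'],(0,0,95),(180,60,255))
for k in blobs(ms,(268,185,296,225)): print('bar scene',cv2.boundingRect(k))
E
```

```text
tray ((261.5, 249.50001525878906), (70.20255279541016, 24.6657657623291), 71.56504821777344) [[238.6999969482422, 220.10000610351562], [262.1000061035156, 212.3000030517578], [284.29998779296875, 278.8999938964844], [260.8999938964844, 286.70001220703125]]
[[678.2, 114.0, 18.0], [697.6, 58.8, 18.0], [538.8, 2.9, 18.0], [520.5, 56.8, 18.0]]
house ((344.0615234375, 268.607666015625), (17.804277420043945, 22.715801239013672), 15.255118370056152) [[332.5, 277.20001220703125], [338.5, 255.3000030517578], [355.6000061035156, 260.0], [349.70001220703125, 281.8999938964844]]
[[540.3, -108.2, 50.0], [590.2, -121.8, 50.0], [579.6, -160.7, 50.0], [529.9, -146.8, 50.0]]
bar ((409.5, 314.0), (18.0, 21.0), 90.0) ((409.79412841796875, 313.9705810546875), 10.972606658935547) [[ 459.2 -280.    50. ]]
bar scene (273, 194, 18, 27)
```

View pics/c1.png

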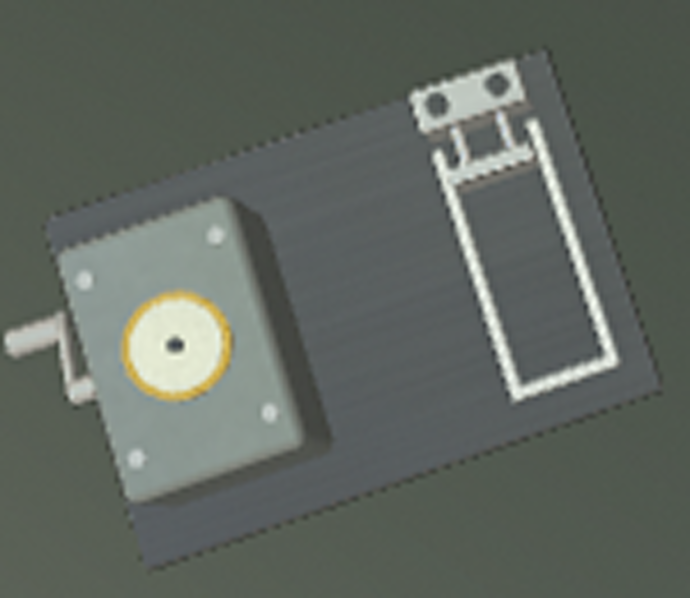

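View pics/c2.png

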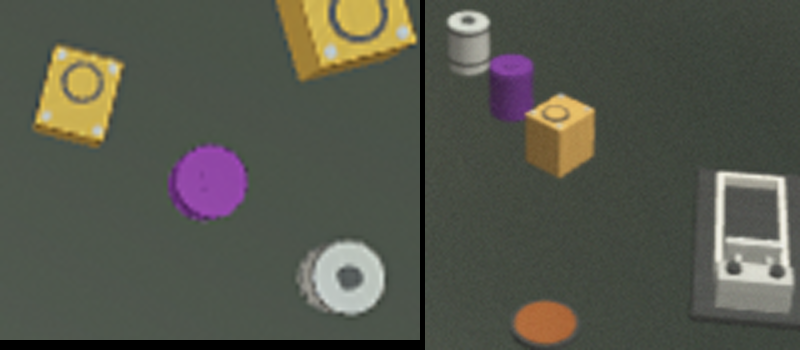

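The crops give clean outlines. Bed corners in c1 are at about (47,215), (547,50), (660,388) and (150,570), and the near tray corners are at (515,402) and (618,362). In c2 the barrel's top disc is centred at (349,277), and the housing's top corners are at (55,46), (123,64), (101,140) and (36,125).

```bash
python3 - <<'E'
from h import *
g=snap('top'); s=snap('scene')
f=lambda P,k,o:(np.array(P,float)+.5)/k-.5+np.array(o)
bed=plane(g,f([(47,215),(547,50),(660,388),(150,570)],4.6,(150,200)),8)
print('bed',bed.round(1).tolist(),[np.linalg.norm(bed[i]-bed[i-1]).round(1) for i in range(4)])
ang=[np.degrees(np.arctan2(*(bed[a]-bed[b])[[1,0]])) for a,b in((1,2),(0,3))]
ang2=[np.degrees(np.arctan2(*(bed[a]-bed[b])[[1,0]]))-90 for a,b in((0,1),(3,2))]
print(ang,ang2)
tr=plane(g,f([(515,402),(618,362),(436,152),(538,120)],4.6,(150,200)),18)
print('tray',tr.round(1).tolist(),[np.degrees(np.arctan2(*(tr[a]-tr[b])[[1,0]])) for a,b in((2,0),(3,1))], np.linalg.norm(tr[0]-tr[1]))
bk=plane(g,f([(410,90),(513,60)],4.6,(150,200)),46); print('block far top',bk.round(1).tolist())
yaw=np.radians(np.mean(ang+ang2)); ex=np.array([np.cos(yaw),np.sin(yaw),0]); ey=np.array([-ex[1],ex[0],0])
o=tr[:2].mean(0)+61*ex; o[2]=0
print('yaw',np.degrees(yaw),'origin',o, 'bed in own',[(((b-o)@ex).round(1),((b-o)@ey).round(1)) for b in bed])
print('far tray own',[(((b-o)@ex).round(1),((b-o)@ey).round(1)) for b in tr])
h=plane(g,f([(55,46),(123,64),(101,140),(36,125)],4,(325,245)),50)
print('h',h.round(1).tolist(),h.mean(0),[np.linalg.norm(h[i]-h[i-1]).round(1) for i in range(4)],[np.degrees(np.arctan2(*(h[a]-h[b])[[1,0]])) for a,b in((0,3),(1,2))])
b=plane(g,f([(349,277)],4,(325,245)),50); print('barrel',b)
hc=h.mean(0)
print('in scene: barrel top',proj(s,[b[0],hc,[*tr[0]],[*tr[1]]]).round(1))
st=read_state(); M=R.from_quat(st['ee_rot']).as_matrix(); print('tool\n',M.round(3),st['position'])
E
```

```text
bed [[615.8, 301.0, 8.0], [704.6, 44.8, 8.0], [527.9, -17.0, 8.0], [435.7, 237.4, 8.0]] [np.float64(191.0), np.float64(271.1), np.float64(187.2), np.float64(270.6)]
[np.float64(19.29932942000209), np.float64(19.457516888291337)] [np.float64(19.114935753025932), np.float64(19.931886667529582)]
tray [[519.8, 55.3, 18.0], [540.2, 3.8, 18.0], [647.9, 99.4, 18.0], [665.0, 47.3, 18.0]] [np.float64(19.002887081185296), np.float64(19.25123520135854)] 55.39660127591776
block far top [[674.2, 108.6, 46.0], [689.9, 57.2, 46.0]]
yaw 19.450917182212237 origin [587.52057772  49.83718227   0.        ] bed in own [(np.float64(110.3), np.float64(227.4)), (np.float64(108.7), np.float64(-43.7)), (np.float64(-78.5), np.float64(-43.2)), (np.float64(-80.7), np.float64(227.4))]
far tray own [(np.float64(-62.0), np.float64(27.7)), (np.float64(-60.0), np.float64(-27.7)), (np.float64(73.4), np.float64(26.6)), (np.float64(72.2), np.float64(-28.1))]
h [[588.3, -121.6, 50.0], [578.2, -160.1, 50.0], [535.0, -147.3, 50.0], [543.3, -110.7, 50.0]] [ 561.20411628 -134.92439884   50.        ] [np.float64(46.3), np.float64(39.8), np.float64(45.0), np.float64(37.5)] [np.float64(-13.537805817299336), np.float64(-16.503872285768377)]
barrel [[ 459.45915349 -284.60353573   50.        ]]
in scene: barrel top [[281.6 198.2]
 [318.8 234.2]
 [407.7 260.1]
 [381.5 258.6]]
tool
 [[-0.359 -0.    -0.933]
 [ 0.933  0.001 -0.359]
 [ 0.001 -1.     0.   ]] [ 224.08595336 -583.21917176  230.89760026]
```

```bash
cat >> h.py <<'E'
YAW=np.radians(19.45); O=np.array([587.5,49.8,0]); EX=np.array([np.cos(YAW),np.sin(YAW),0]); EY=np.array([-EX[1],EX[0],0])
def own(x,y,z): return O+x*EX+y*EY+np.array([0,0,z])
def delta(goal,jaw_deg):
    "shift (tool axes, mm) and turn to have TCP at goal, tool y down, tool x at jaw_deg in the table plane"
    st=read_state(); M=R.from_quat(st['ee_rot']); a=np.radians(jaw_deg)
    x=np.array([np.cos(a),np.sin(a),0]); y=np.array([0,0,-1.]); G=R.from_matrix(np.c_[x,y,np.cross(x,y)])
    p=np.array(st['position']); 
    print('t',round(float(st['clock']),2),'p',p.round(1),'own',((p-O)@EX).round(1),((p-O)@EY).round(1),'F',np.array(st['contact_force']).round(1),'w',round(float(st['gripper_width']),1),'j',np.round(st['joints'],2))
    print('shift',M.inv().apply(np.array(goal)-p).round(1),'turn',(M.inv()*G).as_rotvec().round(3))
E
```

play_rows:
  series:
    - [0.0215, 0, -0.0363, 0, 0, 0, 0.065]
    - [0.0215, 0, -0.0363, 0, 0, 0, 0.065]
    - [0.0215, 0, -0.0363, 0, 0, 0, 0.065]
    - [0.0215, 0, -0.0363, 0, 0, 0, 0.065]
    - [0.0215, 0, -0.0363, 0, 0, 0, 0.065]
    - [0.0215, 0, -0.0363, 0, 0, 0, 0.065]
    - [0.0215, 0, -0.0363, 0, 0, 0, 0.065]
    - [0.0215, 0, -0.0363, 0, 0, 0, 0.065]
    - [0.0215, 0, -0.0363, 0, 0, 0, 0.065]

```text
clock: 1.2
position: [465.5, -279.3, 230.0]
ee_rot: [0.403, 0.581, -0.581, -0.404]
contact_force: [-0.3, -0.4, -0.3]
gripper_width: 65.0
```

```bash
python3 -c "
from h import *
delta([459.5,-284.6,22],109.5)"
```

```text
t 1.2 p [ 465.5 -279.3  230. ] own -224.6 -269.7 F [-0.3 -0.4 -0.3] w 65.0 j [-0.24  0.25 -0.2  -0.   -1.13 -0.97]
shift [ -3.  208.    7.5] turn [0.    0.016 0.   ]
```

play_rows:
  series:
    - [-0.003, 0.02, 0.0075, 0, 0.016, 0, 0.065]
    - [0, 0.04, 0, 0, 0, 0, 0.065]
    - [0, 0.04, 0, 0, 0, 0, 0.065]
    - [0, 0.03, 0, 0, 0, 0, 0.065]
    - [0, 0.015, 0, 0, 0, 0, 0.065]
    - [0, 0, 0, 0, 0, 0, 0.065]

```text
clock: 1.8
position: [466.5, -279.8, 82.8]
ee_rot: [0.408, 0.581, -0.579, -0.402]
contact_force: [-0.2, 0.2, 0.5]
gripper_width: 64.7
```

```bash
python3 -c "
from h import *
delta([459.5,-284.6,22],109.5)"
```

```text
t 1.8 p [ 466.5 -279.8   82.8] own -223.8 -270.5 F [-0.2  0.2  0.5] w 64.7 j [-0.24  0.4  -0.39  0.   -0.77 -0.98]
shift [-1.8 60.8  8.7] turn [ 0.007  0.011 -0.005]
```

play_rows:
  series:
    - [-0.002, 0, 0.0085, 0.007, 0.011, -0.005, 0.065]
    - [0, 0, 0, 0, 0, 0, 0.065]

```text
clock: 2.0
position: [459.5, -285.2, 83.8]
ee_rot: [-0.408, -0.577, 0.578, 0.408]
contact_force: [0.4, -0.6, -0.7]
gripper_width: 64.4
```

```bash
python3 -c "
from h import *
delta([459.5,-284.6,22],109.5)"
```

```text
t 2.0 p [ 459.5 -285.2   83.8] own -232.3 -273.3 F [ 0.4 -0.6 -0.7] w 64.4 j [-0.26  0.4  -0.39  0.   -0.78 -0.98]
shift [ 0.6 61.8 -0.2] turn [-0. -0. -0.]
```

play_rows:
  series:
    - [0, 0.02, 0, 0, 0, 0, 0.065]
    - [0, 0.02, 0, 0, 0, 0, 0.065]
    - [0, 0.014, 0, 0, 0, 0, 0.065]
    - [0, 0.006, 0, 0, 0, 0, 0.065]
    - [0, 0, 0, 0, 0, 0, 0.065]

```text
clock: 2.5
position: [464.8, -288.5, 30.0]
ee_rot: [0.414, 0.579, -0.576, -0.402]
contact_force: [0.2, 0.4, 0.2]
gripper_width: 65.0
```

```bash
python3 -c "
from h import *
delta([459.5,-284.6,22],109.5)"
```

```text
t 2.5 p [ 464.8 -288.5   30. ] own -228.3 -278.1 F [0.2 0.4 0.2] w 65.0 j [-0.26  0.48 -0.44  0.   -0.64 -0.98]
shift [5.5 7.8 3.8] turn [ 0.014 -0.001 -0.011]
```

play_rows:
  series:
    - [0.0055, 0.0075, 0.004, 0.014, 0, -0.011, 0.065]
    - [0, 0, 0, 0, 0, 0, 0.065]
    - [0, 0, 0, 0, 0, 0, 0.065]

```text
clock: 2.8
position: [460.6, -285.0, 24.4]
ee_rot: [0.41, 0.577, -0.577, -0.407]
contact_force: [-0.5, -0.0, -0.1]
gripper_width: 65.0
```

```bash
python3 -c "
from h import *
delta([459.5,-284.6,22],109.5)"
```

```text
t 2.8 p [ 460.6 -285.    24.4] own -231.1 -273.5 F [-0.5 -0.  -0.1] w 65.0 j [-0.25  0.49 -0.44  0.   -0.64 -0.98]
shift [0.8 2.4 0.9] turn [ 0.002 -0.001 -0.002]
```

Good. Closing.

play_rows:
  series:
    - [0.0008, 0.0024, 0.001, 0, 0, 0, 0.065]
    - [0, 0, 0, 0, 0, 0, 0.03]
    - [0, 0, 0, 0, 0, 0, 0.03]
    - [0, 0, 0, 0, 0, 0, 0.03]
    - [0, 0, 0, 0, 0, 0, 0.03]
    - [0, 0, 0, 0, 0, 0, 0.03]
    - [0, 0, 0, 0, 0, 0, 0.03]

```text
clock: 3.5
position: [460.1, -284.7, 23.1]
ee_rot: [0.41, 0.578, -0.577, -0.406]
contact_force: [0.3, -0.1, 0.3]
gripper_width: 38.5
```

```bash
python3 -c "
from h import *
delta([459.5,-284.6,22],109.5)"
```

```text
t 3.5 p [ 460.1 -284.7   23.1] own -231.5 -272.9 F [ 0.3 -0.1  0.3] w 38.5 j [-0.25  0.49 -0.45  0.   -0.63 -0.98]
shift [0.3 1.1 0.5] turn [ 0.004 -0.001 -0.004]
```

play_rows:
  series:
    - [0, -0.02, 0, 0, 0, 0, 0.03]
    - [0, -0.04, 0, 0, 0, 0, 0.03]
    - [0, -0.04, 0, 0, 0, 0, 0.03]
    - [0, -0.02, 0, 0, 0, 0, 0.03]
    - [0, 0, 0, 0, 0, 0, 0.03]

```text
clock: 4.0
position: [456.2, -283.3, 142.8]
ee_rot: [-0.407, -0.576, 0.577, 0.411]
contact_force: [0.8, 0.1, -3.3]
gripper_width: 38.2
```

```bash
python3 -c "
from h import *
print(own(26,0,110));delta(own(26,0,140),109.45)"
```

```text
[612.01624327  58.45758718 110.        ]
t 4.0 p [ 456.2 -283.3  142.8] own -234.7 -270.4 F [ 0.8  0.1 -3.3] w 38.2 j [-0.25  0.32 -0.33 -0.   -0.93 -0.98]
shift [ 270.8    2.8 -260.2] turn [-0.004 -0.002  0.004]
```

play_rows:
  series:
    - [0.02, 0, -0.019, 0, 0, 0, 0.03]
    - [0.03, 0, -0.029, 0, 0, 0, 0.03]
    - [0.03, 0, -0.029, 0, 0, 0, 0.03]
    - [0.03, 0, -0.029, 0, 0, 0, 0.03]
    - [0.03, 0, -0.029, 0, 0, 0, 0.03]
    - [0.03, 0, -0.029, 0, 0, 0, 0.03]
    - [0.03, 0, -0.029, 0, 0, 0, 0.03]
    - [0.03, 0, -0.029, 0, 0, 0, 0.03]
    - [0.02, 0, -0.019, 0, 0, 0, 0.03]
    - [0, 0, 0, 0, 0, 0, 0.03]

```text
clock: 5.0
position: [596.1, 44.0, 120.6]
ee_rot: [-0.4, -0.569, 0.581, 0.423]
contact_force: [0.1, 0.1, -2.4]
gripper_width: 38.1
```

```bash
python3 -c "
from h import *
delta(own(26,0,80),109.45)"
```

```text
t 5.0 p [596.1  44.  120.6] own 6.2 -8.3 F [ 0.1  0.1 -2.4] w 38.1 j [ 0.34  0.45 -0.17 -0.02 -0.98 -1.57]
shift [  7.9  40.1 -21. ] turn [-0.033 -0.012  0.016]
```

play_rows:
  series:
    - [0.008, 0.02, -0.021, -0.033, -0.012, 0.016, 0.03]
    - [0, 0.016, 0, 0, 0, 0, 0.03]
    - [0, 0, 0, 0, 0, 0, 0.03]
    - [0, 0, 0, 0, 0, 0, 0.03]

```text
clock: 5.4
position: [608.5, 57.8, 75.6]
ee_rot: [-0.406, -0.574, 0.58, 0.411]
contact_force: [0.3, 0.2, -0.9]
gripper_width: 38.3
```

```bash
python3 -c "
from h import *
delta(own(26,0,80),109.45)"
```

```text
t 5.4 p [608.5  57.8  75.6] own 22.5 0.6 F [ 0.3  0.2 -0.9] w 38.3 j [ 0.36  0.51 -0.21 -0.   -0.86 -1.59]
shift [-0.5 -4.5 -3.4] turn [-0.012 -0.     0.001]
```

play_rows:
  series:
    - [-0.0005, -0.004, -0.0025, -0.012, 0, 0.001, 0.03]
    - [0, 0, 0, 0, 0, 0, 0.03]

```text
clock: 5.6
position: [610.9, 57.1, 79.9]
ee_rot: [0.409, 0.577, -0.577, -0.409]
contact_force: [-0.2, 0.6, -1.6]
gripper_width: 38.5
```

```bash
python3 -c "
from h import *
delta(own(26,0,45),109.45)
s=snap('scene'); cv2.imwrite('pics/s2.png',cv2.resize(s['color'][190:330,330:480],None,fx=4,fy=4,interpolation=cv2.INTER_CUBIC)[:,:,::-1])"
```

```text
t 5.6 p [610.9  57.1  79.9] own 24.5 -0.9 F [-0.2  0.6 -1.6] w 38.5 j [ 0.36  0.51 -0.21 -0.   -0.85 -1.59]
shift [ 0.9 34.9 -1.5] turn [ 0.001 -0.002  0.   ]
```

View pics/s2.png

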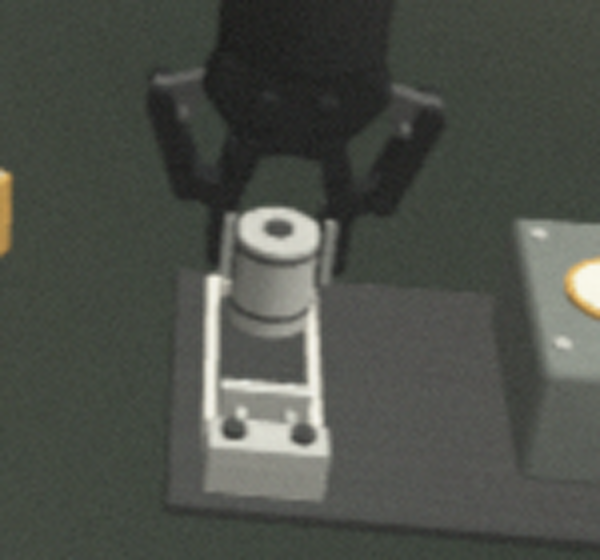

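The barrel hangs upright above the stop end of the tray. Its base is about (228..309, 318) in the crop, with the plate top edge below it at (222..312, 386). I'll compare these with projections.

```bash
python3 -c "
from h import *
s=snap('scene')
c=lambda P:((proj(s,P)-[330,190]+.5)*4-.5).round(1).tolist()
for y in(-20.9,-.9,19.1): print('base',y,c([own(24.5,y,57)]),'top',c([own(24.5,y,107)]))
print('plate top corners',c([own(50,-22,37),own(50,22,37),own(53,-22,37),own(53,22,37)]))
print('near outer wall corners z18',c([own(-61,28,18),own(-61,-28,18)]))
print('block top far',c([own(80,28,46),own(80,-28,46)]))
"
```

```text
base -20.9 [[225.7, 312.1]] top [[235.2, 227.0]]
base -0.9 [[267.1, 315.5]] top [[277.7, 230.4]]
base 19.1 [[308.5, 318.9]] top [[320.4, 233.7]]
plate top corners [[219.3, 376.8], [311.3, 384.5], [219.2, 380.7], [311.5, 388.4]]
near outer wall corners z18 [[313.0, 283.2], [207.0, 274.7]]
block top far [[328.2, 410.6], [207.4, 400.3]]
```

play_rows:
  series:
    - [0.0009, 0.01, 0, 0, 0, 0, 0.03]
    - [0, 0.01, 0, 0, 0, 0, 0.03]
    - [0, 0.008, 0, 0, 0, 0, 0.03]
    - [0, 0, 0, 0, 0, 0, 0.03]
    - [0, 0, 0, 0, 0, 0, 0.03]

```text
clock: 6.2
position: [610.2, 57.7, 49.6]
ee_rot: [0.409, 0.577, -0.577, -0.409]
contact_force: [-0.1, 0.5, -2.9]
gripper_width: 38.4
```

```bash
python3 -c "
from h import *
delta(own(25.5,0,31),109.45)"
```

```text
t 6.2 p [610.2  57.7  49.6] own 24.0 -0.1 F [-0.1  0.5 -2.9] w 38.4 j [ 0.36  0.54 -0.24 -0.   -0.79 -1.59]
shift [ 0.  18.6 -1.5] turn [ 0.    -0.002  0.001]
```

play_rows:
  series:
    - [0, 0.006, -0.0005, 0, 0, 0, 0.03]
    - [0, 0.006, 0, 0, 0, 0, 0.03]
    - [0, 0.002, 0, 0, 0, 0, 0.03]
    - [0, 0, 0, 0, 0, 0, 0.03]

```text
clock: 6.6
position: [611.0, 58.1, 34.5]
ee_rot: [0.409, 0.577, -0.576, -0.409]
contact_force: [-0.2, -0.2, -2.8]
gripper_width: 38.0
```

```bash
python3 -c "
from h import *
delta(own(25.5,0,31),109.45)"
```

```text
t 6.6 p [611.   58.1  34.5] own 24.9 -0.0 F [-0.2 -0.2 -2.8] w 38.0 j [ 0.36  0.56 -0.25 -0.   -0.76 -1.59]
shift [ 0.   3.5 -0.6] turn [ 0.001 -0.002  0.   ]
```

Below the wall tops with no contact. Now down to the floor.

play_rows:
  series:
    - [0, 0.002, 0, 0, 0, 0, 0.03]
    - [0, 0.0015, 0, 0, 0, 0, 0.03]
    - [0, 0, 0, 0, 0, 0, 0.03]

```text
clock: 6.9
position: [611.4, 58.2, 31.3]
ee_rot: [0.409, 0.577, -0.576, -0.409]
contact_force: [-0.6, -0.2, -2.4]
gripper_width: 38.3
```

```bash
python3 -c "
from h import *
delta(own(25.5,0,31),109.45)"
```

```text
t 6.9 p [611.4  58.2  31.3] own 25.3 -0.0 F [-0.6 -0.2 -2.4] w 38.3 j [ 0.36  0.57 -0.25 -0.   -0.75 -1.59]
shift [ 0.   0.3 -0.2] turn [ 0.002 -0.002  0.   ]
```

play_rows:
  series:
    - [0, 0.001, 0, 0, 0, 0, 0.03]
    - [0, 0.001, 0, 0, 0, 0, 0.03]
    - [0, 0, 0, 0, 0, 0, 0.03]

```text
clock: 7.2
position: [611.7, 58.4, 31.3]
ee_rot: [0.409, 0.578, -0.576, -0.408]
contact_force: [0.2, 0.6, -2.9]
gripper_width: 38.3
```

play_rows:
  series:
    - [0, 0.002, 0, 0, 0, 0, 0.03]
    - [0, 0.002, 0, 0, 0, 0, 0.03]
    - [0, 0, 0, 0, 0, 0, 0.03]

```text
clock: 7.5
position: [612.2, 58.6, 31.5]
ee_rot: [0.41, 0.578, -0.576, -0.407]
contact_force: [0.1, -0.2, -3.3]
gripper_width: 38.4
```

play_rows:
  series:
    - [0, 0.004, 0, 0, 0, 0, 0.03]

```text
clock: 7.6
position: [612.8, 58.7, 30.9]
ee_rot: [0.41, 0.579, -0.577, -0.406]
contact_force: [-13.5, 2.4, 37.7]
gripper_width: 38.5
```

play_rows:
  series:
    - [0, 0.004, 0, 0, 0, 0, 0.03]

```text
clock: 7.7
position: [612.8, 58.8, 31.0]
ee_rot: [0.409, 0.579, -0.577, -0.405]
contact_force: [-11.6, 0.8, 26.5]
gripper_width: 38.5
```

```bash
python3 -c "
from h import *
delta(own(25.5,0,31),109.45)"
```

```text
t 7.7 p [612.8  58.8  31. ] own 26.9 0.0 F [-11.6   0.8  26.5] w 38.5 j [ 0.36  0.57 -0.25  0.   -0.75 -1.59]
shift [-0.  -0.   1.4] turn [ 0.005  0.003 -0.003]
```

The barrel is on the floor. Releasing.

play_rows:
  series:
    - [0, 0, 0, 0, 0, 0, 0.03]
    - [0, 0, 0, 0, 0, 0, 0.062]
    - [0, 0, 0, 0, 0, 0, 0.062]
    - [0, 0, 0, 0, 0, 0, 0.062]
    - [0, 0, 0, 0, 0, 0, 0.062]
    - [0, -0.01, 0, 0, 0, 0, 0.062]
    - [0, -0.02, 0, 0, 0, 0, 0.062]
    - [0, -0.03, 0, 0, 0, 0, 0.062]
    - [0, -0.03, 0, 0, 0, 0, 0.062]
    - [0, -0.02, 0, 0, 0, 0, 0.062]

```text
clock: 8.7
position: [611.7, 58.2, 141.9]
ee_rot: [-0.409, -0.577, 0.579, 0.406]
contact_force: [0.2, 0.2, 0.3]
gripper_width: 62.2
```

```bash
python3 -c "
from h import *
delta([561.2,-134.9,140],75)"
```

```text
t 8.7 p [611.7  58.2 141.9] own 25.6 -0.1 F [0.2 0.2 0.3] w 62.2 j [ 0.36  0.44 -0.14  0.   -0.99 -1.59]
shift [-164.9    2.6  112.4] turn [ 0.001  0.604 -0.004]
```

play_rows:
  series:
    - [-0.0275, 0, 0.0187, 0, 0, 0, 0.062]
    - [-0.0275, 0, 0.0187, 0, 0, 0, 0.062]
    - [-0.0275, 0, 0.0187, 0, 0, 0, 0.062]
    - [-0.0275, 0, 0.0187, 0, 0, 0, 0.062]
    - [-0.0275, 0, 0.0187, 0, 0, 0, 0.062]
    - [-0.0275, 0, 0.0187, 0, 0, 0, 0.062]
    - [0, 0, 0, 0, 0.13, 0, 0.062]
    - [0, 0, 0, 0, 0.13, 0, 0.062]
    - [0, 0, 0, 0, 0.13, 0, 0.062]
    - [0, 0, 0, 0, 0.13, 0, 0.062]

```text
clock: 9.7
position: [564.2, -142.4, 154.4]
ee_rot: [0.551, 0.454, -0.444, -0.541]
contact_force: [0.1, -0.1, 0.3]
gripper_width: 62.2
```

```bash
python3 -c "
from h import *
delta([561.2,-134.9,85],75)
g=snap('top'); a=cv2.resize(g['color'][200:330,225:325],None,fx=4,fy=4,interpolation=cv2.INTER_CUBIC)
s=snap('scene'); b=cv2.resize(s['color'][215:325,360:450],None,fx=4,fy=4,interpolation=cv2.INTER_CUBIC)
W=np.zeros((520,760,3),np.uint8); W[:,:400]=a; W[:440,400:]=b; cv2.imwrite('pics/c3.png',W[:,:,::-1])"
```

```text
t 9.7 p [ 564.2 -142.4  154.4] own -86.0 -173.5 F [ 0.1 -0.1  0.3] w 62.2 j [ 0.03  0.37 -0.23  0.   -0.96 -1.8 ]
shift [ 6.7 69.3  5.8] turn [0.021 0.067 0.003]
```

View pics/c3.png

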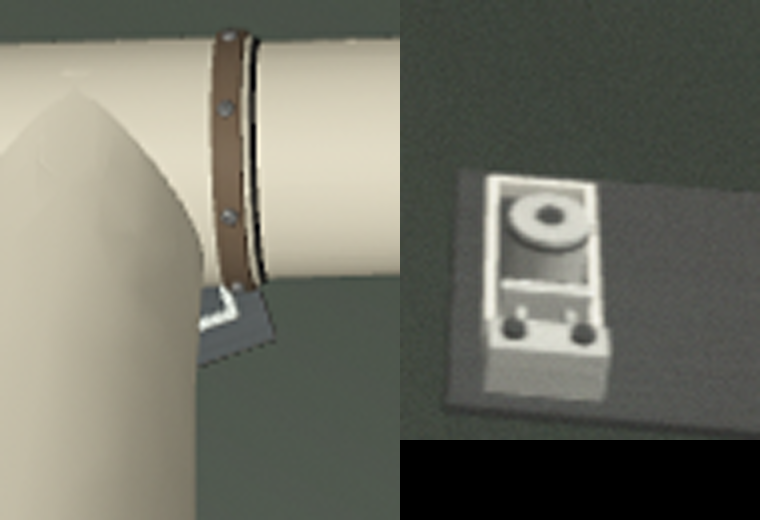

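The arm blocks the top view. The scene crop shows the barrel standing upright inside the tray, top disc at (550,220), just short of the plate. Next is the housing.

play_rows:
  series:
    - [0.007, 0.02, 0.006, 0.021, 0.067, 0.003, 0.062]
    - [0, 0.025, 0, 0, 0, 0, 0.062]
    - [0, 0.01, 0, 0, 0, 0, 0.062]
    - [0, 0, 0, 0, 0, 0, 0.062]
    - [0, 0, 0, 0, 0, 0, 0.062]

```text
clock: 10.3
position: [562.0, -134.2, 101.1]
ee_rot: [0.559, 0.436, -0.434, -0.556]
contact_force: [-0.6, -0.3, 0.4]
gripper_width: 62.0
```

```bash
python3 -c "
from h import *
delta([561.2,-134.9,75],75)"
```

```text
t 10.3 p [ 562.  -134.2  101.1] own -85.3 -165.0 F [-0.6 -0.3  0.4] w 62.0 j [ 0.05  0.43 -0.28  0.   -0.85 -1.86]
shift [-0.8 26.1  0.8] turn [ 0.005  0.017 -0.   ]
```

play_rows:
  series:
    - [-0.0008, 0.02, 0.001, 0.005, 0.017, 0, 0.062]
    - [0, 0.02, 0, 0, 0, 0, 0.062]
    - [0, 0.012, 0, 0, 0, 0, 0.062]
    - [0, 0, 0, 0, 0, 0, 0.062]
    - [0, 0, 0, 0, 0, 0, 0.062]

```text
clock: 10.8
position: [565.8, -135.3, 53.7]
ee_rot: [0.563, 0.434, -0.429, -0.557]
contact_force: [-0.0, 0.1, 0.4]
gripper_width: 62.1
```

```bash
python3 -c "
from h import *
delta([561.2,-134.9,22.5],75)"
```

```text
t 10.8 p [ 565.8 -135.3   53.7] own -82.1 -167.3 F [-0.   0.1  0.4] w 62.1 j [ 0.04  0.49 -0.32  0.   -0.74 -1.87]
shift [-0.8 31.1  4.9] turn [0.011 0.004 0.002]
```

play_rows:
  series:
    - [-0.0008, 0.01, 0.006, 0.011, 0.004, 0.002, 0.062]
    - [0, 0.01, 0, 0, 0, 0, 0.062]
    - [0, 0.008, 0.001, 0, 0, 0, 0.062]
    - [0, 0, 0, 0, 0, 0, 0.062]
    - [0, 0, 0, 0, 0, 0, 0.062]

```text
clock: 11.3
position: [559.7, -134.2, 25.4]
ee_rot: [0.562, 0.431, -0.43, -0.56]
contact_force: [-0.1, 0.4, 0.7]
gripper_width: 62.1
```

```bash
python3 -c "
from h import *
delta([561.2,-134.9,22.5],75)"
```

```text
t 11.3 p [ 559.7 -134.2   25.4] own -87.5 -164.3 F [-0.1  0.4  0.7] w 62.1 j [ 0.05  0.53 -0.36  0.   -0.69 -1.88]
shift [-0.3  2.9 -1.6] turn [0.003 0.    0.   ]
```

play_rows:
  series:
    - [-0.0003, 0.0025, -0.0015, 0, 0, 0, 0.062]
    - [0, 0, 0, 0, 0, 0, 0.03]
    - [0, 0, 0, 0, 0, 0, 0.03]
    - [0, 0, 0, 0, 0, 0, 0.03]
    - [0, 0, 0, 0, 0, 0, 0.03]
    - [0, 0, 0, 0, 0, 0, 0.03]

```text
clock: 11.9
position: [561.9, -134.9, 23.3]
ee_rot: [0.562, 0.432, -0.429, -0.56]
contact_force: [-0.5, -0.5, -1.2]
gripper_width: 39.0
```

```bash
python3 -c "
from h import *
delta([561.2,-134.9,22.5],75)"
```

```text
t 11.9 p [ 561.9 -134.9   23.3] own -85.7 -165.6 F [-0.5 -0.5 -1.2] w 39.0 j [ 0.04  0.53 -0.35  0.   -0.68 -1.88]
shift [-0.2  0.8  0.6] turn [0.004 0.001 0.001]
```

play_rows:
  series:
    - [0, -0.02, 0, 0, 0, 0, 0.03]
    - [0, -0.03, 0, 0, 0, 0, 0.03]
    - [0, -0.03, 0, 0, 0, 0, 0.03]
    - [0, -0.02, 0, 0, 0, 0, 0.03]
    - [0, 0, 0, 0, -0.13, 0, 0.03]
    - [0, 0, 0, 0, -0.13, 0, 0.03]
    - [0, 0, 0, 0, -0.13, 0, 0.03]
    - [0, 0, 0, 0, -0.1, 0, 0.03]
    - [0, 0, 0, 0, 0, 0, 0.03]

```text
clock: 12.8
position: [552.4, -133.7, 118.3]
ee_rot: [-0.43, -0.554, 0.559, 0.442]
contact_force: [0.7, -0.8, -4.9]
gripper_width: 38.7
```

```bash
python3 -c "
from h import *
delta(own(-22,0,130),109.45)"
```

```text
t 12.8 p [ 552.4 -133.7  118.3] own -94.2 -161.3 F [ 0.7 -0.8 -4.9] w 38.7 j [ 0.04  0.4  -0.27 -0.01 -0.91 -1.37]
shift [167.7 -11.  -55.9] turn [-0.015 -0.098  0.01 ]
```

play_rows:
  series:
    - [0, 0, 0, -0.015, -0.098, 0.01, 0.03]
    - [0, 0, 0, 0, 0, 0, 0.03]
    - [0.025, -0.004, -0.012, 0, 0, 0, 0.03]
    - [0.03, -0.004, -0.012, 0, 0, 0, 0.03]
    - [0.03, -0.004, -0.012, 0, 0, 0, 0.03]
    - [0.03, -0.004, -0.012, 0, 0, 0, 0.03]
    - [0.025, 0, -0.01, 0, 0, 0, 0.03]
    - [0, 0, 0, 0, 0, 0, 0.03]
    - [0, 0, 0, 0, 0, 0, 0.03]

```text
clock: 13.7
position: [558.5, 22.5, 129.6]
ee_rot: [-0.414, -0.568, 0.573, 0.422]
contact_force: [-0.7, -0.1, -4.7]
gripper_width: 38.9
```

```bash
python3 -c "
from h import *
delta(own(-22,0,95),109.45)"
```

```text
t 13.7 p [558.5  22.5 129.6] own -36.4 -16.1 F [-0.7 -0.1 -4.7] w 38.9 j [ 0.33  0.37 -0.28 -0.01 -0.92 -1.59]
shift [ 16.4  34.5 -14.3] turn [-0.012 -0.032  0.005]
```

play_rows:
  series:
    - [0.016, 0.012, -0.014, -0.012, -0.032, 0.005, 0.03]
    - [0, 0.015, 0, 0, 0, 0, 0.03]
    - [0, 0, 0, 0, 0, 0, 0.03]
    - [0, 0, 0, 0, 0, 0, 0.03]

```text
clock: 14.1
position: [566.8, 39.6, 101.6]
ee_rot: [-0.411, -0.575, 0.576, 0.411]
contact_force: [0.6, -0.0, -4.4]
gripper_width: 39.1
```

```bash
python3 -c "
from h import *
delta(own(-22,0,75),109.45)"
```

```text
t 14.1 p [566.8  39.6 101.6] own -23.0 -2.7 F [ 0.6 -0.  -4.4] w 39.1 j [ 0.35  0.42 -0.3  -0.   -0.85 -1.6 ]
shift [ 2.7 26.6 -1. ] turn [-0.001 -0.01   0.   ]
```

play_rows:
  series:
    - [0.0027, 0.012, 0.0005, 0, -0.01, 0, 0.03]
    - [0, 0.012, 0.001, 0, 0, 0, 0.03]
    - [0, 0, 0, 0, 0, 0, 0.03]
    - [0, 0, 0, 0, 0, 0, 0.03]

```text
clock: 14.5
position: [564.5, 40.1, 76.6]
ee_rot: [-0.409, -0.577, 0.577, 0.409]
contact_force: [0.3, 0.1, -4.5]
gripper_width: 38.8
```

```bash
python3 -c "
from h import *
delta(own(-24,0,45),109.45)"
```

```text
t 14.5 p [564.5  40.1  76.6] own -24.9 -1.5 F [ 0.3  0.1 -4.5] w 38.8 j [ 0.36  0.44 -0.33  0.   -0.79 -1.59]
shift [ 1.5 31.6 -0.9] turn [-0.001 -0.003 -0.   ]
```

play_rows:
  series:
    - [0.0015, 0.012, 0, 0, -0.003, 0, 0.03]
    - [0, 0.012, 0, 0, 0, 0, 0.03]
    - [0, 0.005, 0, 0, 0, 0, 0.03]
    - [0, 0, 0, 0, 0, 0, 0.03]
    - [0, 0, 0, 0, 0, 0, 0.03]

```text
clock: 15.0
position: [564.2, 41.7, 45.0]
ee_rot: [-0.408, -0.577, 0.578, 0.408]
contact_force: [0.7, 0.1, -3.4]
gripper_width: 38.8
```

```bash
python3 -c "
from h import *
delta(own(-24,0,34),109.45)"
```

```text
t 15.0 p [564.2  41.7  45. ] own -24.7 0.1 F [ 0.7  0.1 -3.4] w 38.8 j [ 0.36  0.49 -0.36  0.   -0.72 -1.59]
shift [-0.1 11.  -0.7] turn [-0.001  0.001 -0.   ]
```

play_rows:
  series:
    - [0, 0.005, 0, 0, 0, 0, 0.03]
    - [0, 0.005, 0, 0, 0, 0, 0.03]
    - [0, 0.001, 0, 0, 0, 0, 0.03]
    - [0, 0, 0, 0, 0, 0, 0.03]

```text
clock: 15.4
position: [564.9, 41.9, 33.7]
ee_rot: [0.408, 0.578, -0.577, -0.408]
contact_force: [0.4, 0.0, -4.3]
gripper_width: 39.0
```

```bash
python3 -c "
from h import *
delta(own(-24,0,31.5),109.45)"
```

```text
t 15.4 p [564.9  41.9  33.7] own -24.0 0.1 F [ 0.4  0.  -4.3] w 39.0 j [ 0.36  0.5  -0.37  0.   -0.69 -1.59]
shift [-0.1  2.2  0. ] turn [ 0.001  0.001 -0.   ]
```

play_rows:
  series:
    - [0, 0.0015, 0, 0, 0, 0, 0.03]
    - [0, 0.001, 0, 0, 0, 0, 0.03]

```text
clock: 15.6
position: [565.2, 42.0, 31.4]
ee_rot: [0.409, 0.578, -0.577, -0.407]
contact_force: [0.2, -0.9, -4.1]
gripper_width: 38.9
```

play_rows:
  series:
    - [0, 0.0015, 0, 0, 0, 0, 0.03]

```text
clock: 15.7
position: [565.2, 42.0, 31.3]
ee_rot: [0.408, 0.578, -0.577, -0.407]
contact_force: [-6.2, 0.8, 12.6]
gripper_width: 38.6
```

```bash
python3 -c "
from h import *
delta(own(-24,0,31.5),109.45)"
```

```text
t 15.7 p [565.2  42.   31.3] own -23.6 0.1 F [-6.2  0.8 12.6] w 38.6 j [ 0.36  0.51 -0.37  0.   -0.69 -1.59]
shift [-0.  -0.2  0.4] turn [ 0.002  0.002 -0.001]
```

play_rows:
  series:
    - [0, -0.0002, 0, 0, 0, 0, 0.03]
    - [0, 0, -0.002, 0, 0, 0, 0.03]
    - [0, 0, -0.002, 0, 0, 0, 0.03]
    - [0, 0, -0.002, 0, 0, 0, 0.03]

```text
clock: 16.1
position: [571.5, 44.3, 31.9]
ee_rot: [0.409, 0.578, -0.577, -0.407]
contact_force: [-0.4, -0.5, -3.8]
gripper_width: 39.0
```

```bash
python3 -c "
from h import *
delta(own(-13,0,31.4),109.45)"
```

```text
t 16.1 p [571.5  44.3  31.9] own -16.9 0.1 F [-0.4 -0.5 -3.8] w 39.0 j [ 0.36  0.51 -0.36  0.   -0.7  -1.59]
shift [-0.1  0.5 -3.9] turn [ 0.003  0.002 -0.001]
```

play_rows:
  series:
    - [0, 0.0007, -0.001, 0, 0, 0, 0.03]
    - [0, 0.0003, -0.0015, 0, 0, 0, 0.03]

```text
clock: 16.3
position: [572.3, 44.5, 31.4]
ee_rot: [-0.408, -0.577, 0.578, 0.408]
contact_force: [-7.3, -0.3, 7.3]
gripper_width: 39.1
```

play_rows:
  series:
    - [0, 0.0003, -0.002, 0, 0, 0, 0.03]

```text
clock: 16.4
position: [572.4, 44.5, 31.5]
ee_rot: [-0.407, -0.576, 0.58, 0.409]
contact_force: [-6.2, -0.6, 5.2]
gripper_width: 39.4
```

```bash
python3 -c "
from h import *
delta(own(-13,0,31.4),109.45)"
```

```text
t 16.4 p [572.4  44.5  31.5] own -16.0 0.0 F [-6.2 -0.6  5.2] w 39.4 j [ 0.36  0.52 -0.35  0.   -0.71 -1.59]
shift [-0.1  0.1 -3. ] turn [-0.006  0.002 -0.001]
```

play_rows:
  series:
    - [0, 0, -0.0025, -0.003, 0, 0, 0.03]

```text
clock: 16.5
position: [573.5, 44.8, 31.5]
ee_rot: [-0.407, -0.576, 0.58, 0.409]
contact_force: [-3.0, -1.4, -1.7]
gripper_width: 38.6
```

play_rows:
  series:
    - [0, 0, -0.0025, 0, 0, 0, 0.03]

```text
clock: 16.6
position: [574.9, 45.2, 31.5]
ee_rot: [-0.406, -0.575, 0.58, 0.41]
contact_force: [-4.2, -0.6, 1.5]
gripper_width: 39.0
```

play_rows:
  series:
    - [0, 0, -0.0025, 0, 0, 0, 0.03]

```text
clock: 16.7
position: [576.0, 45.5, 31.6]
ee_rot: [-0.406, -0.574, 0.581, 0.41]
contact_force: [-9.4, -1.8, 6.1]
gripper_width: 39.4
```

```bash
python3 -c "
from h import *
delta(own(-13,0,31.4),109.45)"
```

```text
t 16.7 p [576.   45.5  31.6] own -12.3 -0.2 F [-9.4 -1.8  6.1] w 39.4 j [ 0.36  0.53 -0.33  0.   -0.72 -1.59]
shift [0.2 0.2 0.7] turn [-0.012  0.001 -0.001]
```

play_rows:
  series:
    - [0, 0, -0.001, -0.012, 0, 0, 0.03]

```text
clock: 16.8
position: [576.1, 45.5, 31.5]
ee_rot: [-0.408, -0.576, 0.578, 0.409]
contact_force: [-4.3, -1.8, 1.6]
gripper_width: 38.7
```

play_rows:
  series:
    - [0, 0, -0.002, -0.008, 0, 0, 0.03]

```text
clock: 16.9
position: [576.0, 45.4, 31.4]
ee_rot: [-0.408, -0.577, 0.577, 0.408]
contact_force: [-7.9, -1.1, 6.3]
gripper_width: 38.9
```

```bash
python3 -c "
from h import *
delta(own(-5,0,31.4),109.45)
s=snap('scene'); b=cv2.resize(s['color'][215:325,350:450],None,fx=5,fy=5,interpolation=cv2.INTER_CUBIC)
cv2.imwrite('pics/s4.png',b[:,:,::-1])"
```

```text
t 16.9 p [576.   45.4  31.4] own -12.3 -0.3 F [-7.9 -1.1  6.3] w 38.9 j [ 0.36  0.52 -0.34  0.   -0.7  -1.59]
shift [ 0.3 -0.  -7.3] turn [ 0.  0. -0.]
```

View pics/s4.png

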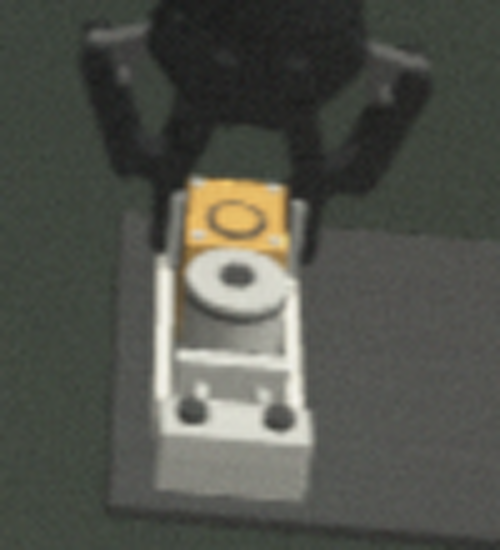

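The housing is held square behind the barrel at (237,215), and the barrel, top at (237,283), is at the plate. I'll keep pushing in small steps.

play_rows:
  series:
    - [0, -0.0003, -0.003, 0, 0, 0, 0.03]

```text
clock: 17.05
position: [576.2, 45.5, 31.5]
ee_rot: [-0.407, -0.575, 0.579, 0.41]
contact_force: [-8.5, -1.7, 5.5]
gripper_width: 39.0
```

play_rows:
  series:
    - [0, -0.0003, -0.003, -0.004, 0, 0, 0.03]

```text
clock: 17.15
position: [576.5, 45.6, 31.5]
ee_rot: [-0.407, -0.575, 0.58, 0.41]
contact_force: [-9.7, -1.9, 4.2]
gripper_width: 38.8
```

play_rows:
  series:
    - [0, -0.0003, -0.003, -0.004, 0, 0, 0.03]

```text
clock: 17.25
position: [576.7, 45.6, 31.6]
ee_rot: [-0.406, -0.574, 0.58, 0.411]
contact_force: [-8.9, -1.7, 6.0]
gripper_width: 38.8
```

```bash
python3 -c "
from h import *
delta(own(-5,0,31.4),109.45)"
```

```text
t 17.25 p [576.7  45.6  31.6] own -11.6 -0.4 F [-8.9 -1.7  6. ] w 38.8 j [ 0.36  0.53 -0.33 -0.   -0.72 -1.59]
shift [ 0.4  0.1 -6.6] turn [-0.011 -0.002  0.   ]
```

play_rows:
  series:
    - [0.0003, -0.0007, -0.005, -0.012, 0, 0, 0.03]

```text
clock: 17.35
position: [578.4, 46.3, 31.5]
ee_rot: [-0.408, -0.575, 0.578, 0.411]
contact_force: [-8.2, -2.9, 1.5]
gripper_width: 39.1
```

play_rows:
  series:
    - [0.0003, -0.0007, -0.005, -0.006, 0, 0, 0.03]

```text
clock: 17.45
position: [578.9, 46.6, 31.5]
ee_rot: [-0.407, -0.574, 0.579, 0.412]
contact_force: [-10.1, -3.5, 6.6]
gripper_width: 39.1
```

```bash
python3 -c "
from h import *
delta(own(-5,0,31.4),109.45)"
```

```text
t 17.45 p [578.9  46.6  31.5] own -9.1 -0.2 F [-10.1  -3.5   6.6] w 39.1 j [ 0.36  0.53 -0.33 -0.   -0.72 -1.59]
shift [ 0.2  0.1 -4.1] turn [-0.01  -0.004  0.001]
```

play_rows:
  series:
    - [0.0002, -0.001, -0.006, -0.012, -0.004, 0, 0.03]

```text
clock: 17.55
position: [580.3, 47.0, 31.6]
ee_rot: [-0.406, -0.575, 0.579, 0.411]
contact_force: [-11.1, -3.7, 4.3]
gripper_width: 38.9
```

play_rows:
  series:
    - [0, -0.001, -0.006, -0.008, 0, 0, 0.03]

```text
clock: 17.65
position: [580.9, 47.0, 31.6]
ee_rot: [-0.406, -0.573, 0.58, 0.412]
contact_force: [-11.9, -2.6, 5.9]
gripper_width: 39.1
```

```bash
python3 -c "
from h import *
delta(own(-5,0,31.4),109.45)"
```

```text
t 17.65 p [580.9  47.   31.6] own -7.2 -0.4 F [-11.9  -2.6   5.9] w 39.1 j [ 0.36  0.53 -0.32 -0.   -0.73 -1.59]
shift [ 0.4  0.2 -2.2] turn [-0.013 -0.003  0.002]
```

```bash
cat > plate.py <<'E'
from h import *
def edge(im,s):
    # lower edge (bright top -> darker far face) of the plate's top, columns between the walls
    v=cv2.GaussianBlur(im.astype(np.float32).mean(2),(0,0),0.8); out=[]
    for x in range(388,405):
        seg=v[278:297,x]; gr=-np.diff(seg); k=int(np.argmax(gr[2:-2]))+2
        a,b,c=gr[k-1:k+2]; out.append(278.5+k+.5*(a-c)/(a-2*b+c))
    return np.median(out), np.round(out,1)
s=snap('scene'); fr=[s['color'].astype(np.float32)]+[snap('scene')['color'].astype(np.float32) for _ in range(2)]
now,l=edge(np.mean(fr,0),s)
ref,l0=edge(cv2.imread('pics/scene0.png')[:,:,::-1],s)
p=proj(s,[own(52,0,37),own(60,0,37)]); print('px for 8mm',p[1]-p[0]); print(ref,l0); print(now,l); print('mm in',8*(now-ref)/(p[1]-p[0])[1])
E
python3 plate.py
```

```text
px for 8mm [0.0343599  2.61057071]
287.80185 [287.1 287.2 287.3 287.5 287.6 287.7 287.7 287.8 287.8 287.8 287.9 288.
 288.2 288.3 288.4 288.6 288.7]
289.66696 [288.8 288.8 288.9 289.1 289.3 289.4 289.5 289.6 289.7 289.7 289.7 289.7
 289.8 289.8 289.9 290.1 290.2]
mm in 5.715569537442639
```

play_rows:
  series:
    - [0.0003, -0.001, -0.006, -0.016, -0.003, 0, 0.03]

```text
clock: 17.9
position: [581.4, 47.1, 31.6]
ee_rot: [-0.406, -0.575, 0.579, 0.411]
contact_force: [-12.2, -4.6, 7.6]
gripper_width: 38.8
```

play_rows:
  series:
    - [0, -0.001, -0.006, -0.01, 0, 0, 0.03]

```text
clock: 18.0
position: [581.5, 47.0, 31.6]
ee_rot: [-0.406, -0.574, 0.58, 0.413]
contact_force: [-13.4, -2.2, 7.1]
gripper_width: 39.0
```

```bash
python3 -c "
from h import *
delta(own(-5,0,31.4),109.45)"; python3 plate.py | tail -1;python3 -c "
from h import *
delta(own(-5,0,31.4),109.45)"
```

```text
t 18.0 p [581.5  47.   31.6] own -6.5 -0.6 F [-13.4  -2.2   7.1] w 39.0 j [ 0.36  0.53 -0.32 -0.01 -0.73 -1.59]
shift [ 0.6  0.2 -1.5] turn [-0.013 -0.003  0.003]
mm in 5.814046118418605
t 18.15 p [581.7  47.1  31.6] own -6.4 -0.7 F [-12.7  -3.6   7. ] w 38.9 j [ 0.36  0.53 -0.32 -0.01 -0.73 -1.59]
shift [ 0.7  0.2 -1.4] turn [-0.013 -0.003  0.003]
```

play_rows:
  series:
    - [0.0008, -0.0013, -0.008, -0.018, -0.003, 0.003, 0.03]

```text
clock: 18.25
position: [583.1, 48.0, 31.6]
ee_rot: [-0.407, -0.575, 0.579, 0.411]
contact_force: [-12.6, -4.4, 4.0]
gripper_width: 39.0
```

play_rows:
  series:
    - [0.0004, -0.001, -0.008, -0.01, 0, 0, 0.03]

```text
clock: 18.35
position: [583.5, 48.2, 31.6]
ee_rot: [-0.406, -0.572, 0.581, 0.413]
contact_force: [-17.5, -4.1, 13.1]
gripper_width: 38.9
```

```bash
python3 -c "
from h import *
delta(own(-5,0,31.4),109.45)"; python3 plate.py | tail -1;python3 -c "
from h import *
delta(own(-5,0,31.4),109.45)"
```

```text
t 18.35 p [583.5  48.2  31.6] own -4.3 -0.2 F [-17.5  -4.1  13.1] w 38.9 j [ 0.36  0.54 -0.31 -0.   -0.74 -1.59]
shift [0.2 0.2 0.7] turn [-0.016 -0.003  0.001]
mm in 8.096308684551044
t 18.5 p [583.9  48.2  31.6] own -3.9 -0.3 F [-15.4  -4.8   9.5] w 39.3 j [ 0.36  0.54 -0.31 -0.   -0.74 -1.59]
shift [0.3 0.2 1.1] turn [-0.015 -0.004  0.001]
```

play_rows:
  series:
    - [0.0002, -0.001, -0.004, -0.022, -0.004, 0, 0.03]

```text
clock: 18.6
position: [583.8, 48.1, 31.5]
ee_rot: [-0.408, -0.577, 0.577, 0.409]
contact_force: [-5.6, -2.6, -1.7]
gripper_width: 38.8
```

```bash
for i in 1 2; do python3 -c "
from h import *
delta(own(-5,0,31.4),109.45)"; python3 plate.py | tail -1; done;python3 -c "
from h import *
s=snap('scene'); b=cv2.resize(s['color'][215:325,350:450],None,fx=5,fy=5,interpolation=cv2.INTER_CUBIC)
cv2.imwrite('pics/s5.png',b[:,:,::-1])
delta(own(-5,0,31.4),109.45)"
```

```text
t 18.6 p [583.8  48.1  31.5] own -4.1 -0.4 F [-5.6 -2.6 -1.7] w 38.8 j [ 0.36  0.53 -0.32 -0.   -0.72 -1.59]
shift [0.4 0.1 0.9] turn [-0.002 -0.001  0.002]
mm in 8.33403657518818
t 18.75 p [583.6  48.1  31.4] own -4.2 -0.3 F [-8.4 -2.9  2.1] w 38.9 j [ 0.36  0.53 -0.32 -0.   -0.72 -1.59]
shift [0.3 0.  0.8] turn [-0.002 -0.001  0.002]
mm in 8.239674875088703
t 18.95 p [583.6  48.1  31.5] own -4.2 -0.3 F [-9.8 -3.6  3. ] w 38.7 j [ 0.36  0.53 -0.32 -0.   -0.72 -1.59]
shift [0.3 0.1 0.8] turn [-0.003 -0.001  0.002]
```

View pics/s5.png

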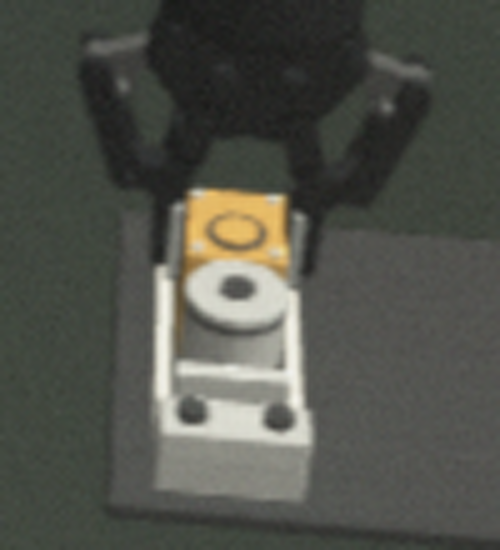

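The housing and barrel are upright and in line. The plate bar has moved in, from row 353 to row 368 in the crop, and the pose has held for 0.35 s. Handing in.

```bash
python3 -c "
from bench import job_done
print(job_done())"
```

```text
the job is handed in; nothing more can be done
None
```

The job is handed in at about 19 s on the robot's clock. The barrel went into the tray against the stop first and was released. The small brass housing then went in behind it, and the gripper is still holding it against the stop.

**Plate travel:** the image measurement puts the sprung plate 8.2–8.3 mm in. The arm's travel since contact suggests about 8.7 mm, so the two checks differ by roughly 0.5 mm. Either way it is well short of the 18 mm end of travel.

**Push:** the measured push at hand-in was about 10 N along the tray. The readings were still rising, from about 6 to 9 to 10 N, over the 0.35 s I watched, while position held within about 0.2 mm. I expected 9–15 N with drag, so this sits at the low end.

**Squareness:** tool tilt is under 0.004 rad and it sits about 0.3 mm off the tray's middle line. The last picture shows both parts upright and in line.

**Forces:** while I was checking that the barrel was seated, the wrist force reached about 40 N (38 N of it vertical), pressed through the held barrel. During the final push the reading stayed at or below about 22 N.

I didn't touch the camera body, hood, filter or look-alikes, but I took no final picture of them.

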